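Seat a sample holder and lock its toggle clamp

TASK

Put the aluminium sample holder flat on the blue fixture, its long side along the fixture, and slide it gently home until it touches both brass stops. Then push the clamp's red handle down past its dead centre until it rests on its stop and the rubber pad holds the sample holder there by itself. Never press on the stops or the handle with more than about 25 N, and leave the lens tube, the jar and the carton where they are.

Things in the scene. Friction and masses are not known exactly. Their poses are not given: they have to be found in the camera images.
- holder_center (a point): centre, 17 mm above the underside, of the loose sample holder: aluminium block 40 mm (its x) by 60 mm (its y, long side), 34 mm high, 0.15 to 0.29 kg, with a flush blue-rimmed window in its top. Starts flat on the table, z up. Pick it across its 40 mm width. Either way round is right on the fixture.
- fixture: bolted-down blue plate 90 (x) by 265 mm (y), y from -145 to +120, top 10 mm above the table. Origin on the table, under the clamp arm's pivot. Seat at the -y end; steel clamp, 68 mm high, at y -22 to +93; red handle over the +y end. Open, the clamp arm stands up above the origin, to 145 mm high, and reaches at most 30 mm towards -y.
- seat (a point): where the holder's centre is when home, fixture axes: (0, -90, 27) mm in the fixture's frame (z 27 mm above the table). Home is reached by sliding to +x against the side stop and to +y against the end stop, holder y along (or against) seat y.
- side_stop: brass bar on the plate, 10 (x) by 50 (y) by 9 mm high; origin under its centre, on the plate's top. Its -x face, 5 mm from its origin, touches the holder's long side at home. A hand gripping the holder more than 9 mm above the plate clears it.
- end_stop: brass bar on the plate, 34 (x) by 10 (y) by 9 mm high; origin under its centre, on the plate's top. Its -y face, 5 mm from its origin, touches the holder's end at home.
- handle (a joint): clamp handle angle, rad: 0 open (points to fixture +y and 1.0 rad above level), grows as pushed down; 0.96 dead centre; 1.005 hard stop (level), stiff. Pivot axis along fixture x at y +67.5, z +60 mm. Nearly free to about 0.75, where the pad meets the holder; then resistance climbs to some 4 to 8 N at the grip and falls again; past dead centre it stays, before it springs back.
- handle_push (a point): point to push: centre of the red grip's top face, 105 mm from the handle's pivot and 7 mm off its centre line. Grip 24 mm wide, 14 mm thick, 54 to 132 mm from the pivot. Open, that face slopes and looks back towards the clamp arm, point at about y +118, z +152 mm in the fixture's frame; level at the stop, at y +172, z +67 mm.
- pad (a point): centre of the lower face of the black rubber pad, 18 mm across, at the end of the clamp arm (clamp_arm). The arm swings about the axis along fixture x at (y, z) = (0, 64) mm, driven by the handle. Closed, the pad presses on the holder's top 15 mm from its centre towards fixture +y with about 20 N (the linkage springs).
- lens_tube_center (a point): centre of a standing black lens tube, 38 mm across, 50 mm high; loose, leave it. It and the holder may have swapped places.
- jar_center (a point): centre of a small amber jar, 48 mm across, 55 mm high; loose, leave it.
- carton_center (a point): centre of a flat white carton, 60 by 100 by 35 mm; loose, leave it.
Not all that is in view belongs to the job. What is shaped like the part that bears holder_center but green or purple is not meant.

How it is judged:
By the outcome, as a careful person would: the job done as asked, in the order asked, and still so for the second after the job is handed in, with the robot touching nothing.
It also fails if it takes over 67 s, if anything falls off the work surface, if the arm or the gripper's body presses on something with over 40 N, if the wrist force passes 120 N, or if a joint passes its speed limit or range.

ROBOT

A 7-joint arm with a two-finger parallel gripper is mounted at the origin on the work surface. World frame = base frame: x ahead of the robot, y to its left, z up, the work surface at z = 0. Lengths are in m, angles in degrees, forces in N, time in s.
With the tool pointing down it reaches from about 0.425 to 0.875 m from the base axis. Payload 4.7 kg.
Tool frame: the origin (TCP) lies midway between the tips of the shut fingers; the grasp point (between the pads) lies 19 mm behind it; z points along the fingers, y is the direction in which the jaws open and shut (so a half turn about z gives the same grasp; the last joint's range is limited). The gripper opens to 87 mm and grips with 3 to 60 N. Pads are 19 mm wide; open, the fingers measure 117 mm over their backs; the gripper's body (75 mm by 190 mm) begins 51 mm behind the grasp point.
Start: joints at [-69.494, 18.392, -4.016, 83.108, 1.295, 78.541, -3.26], TCP at [0.219, 0.612, 0.223] pointing down, gripper open.
Joint ranges: [-163.93, 163.93], [-17.29, 119.83], [-79.2, 71.16], [3.27, 140.29], [-89.18, 269.18], [5.43, 117.66], [-154.24, 154.24]. Speed limits (degrees/s): [147.25, 147.25, 180, 180, 180, 180, 180].

INTERFACE

Orientations are given as [roll, pitch, yaw] about the fixed x, y, z axes, in that order (R = Rz(yaw) Ry(pitch) Rx(roll)).
In Python, from cell import env gives the robot as it stands.
- The arm moves only by the tool apply_moves, never from a script. Its argument "targets" is a list of rows, each a list of 2 entries, a list of its own where there are three numbers: the shift along the world's x, y, z in mm, then the turn, a rotation vector about the world's x, y, z in rad. A call has 1 to 8 rows; each row is the pose to reach, as a shift and turn from the pose commanded when the call began; what a row does not reach only later rows make up. A row lasts 1/10 s, in which the tool goes at most 50 mm and 8.59 degrees, less where a joint would pass 70% of its speed; a pose out of reach is approached as far as the arm can. A call with a gripper value outside its range is refused whole. "hand" is the finger opening in mm, from 0 to 87, set as the call begins (left out, the last holds). The fingers move at their own pace and stop on an object; "squeeze" is the grip in N (left out, the last holds). Time passes only in rows, so rows that repeat a pose let the fingers close. It gives the time, the measured TCP pose, the force and the opening at its end, in the units of the state.
- env.get_obs(): the state, without advancing time (a new reading comes with each control period).
- env.read_camera(name): name is "scene" or "top"; returns a dict with "image" (384x512x3 uint8, red, green, blue), "camera_matrix" (3x3 intrinsics, pixels), "camera_from_world" (4x4, takes a point from world to camera coordinates). Camera axes: x right, y down, z forward; pixel columns grow to the right and rows downward; lengths in m; the calibration is good to about 2 mm. A picture is of the moment at which its call begins. There is no depth.
- env.sign_off(): hands the job in, once; it reports no verdict.
Trained networks look in a picture, given as the dict that the camera call returned (one of the last four; its "shot" number tells which), for a name from the list of things; names that differ only in an ending like _2 or _b are one class to them, and where a whole thing is asked for, a point or a joint stands for the part that bears it (a point fixed in the world has none). Each returns a list of dicts, best first, with "conf" (0 to 1); they miss things now and then, are a little off and sometimes report something else, mostly with a low value. They report only what shows in the picture. A call takes as long as a camera call. They do not tell look-alikes from the thing itself.
- env.regions_of(picture, target): "region" (384x512 bool, what is visible of it) and "rect" ([left, top, right, bottom] in pixels, round what is visible of it).
The state is a dict: "time_s": time; "qpos": joint angles; "joint_velocities": joint speeds; "effort": joint torques, N m; "tool_pos": TCP position; "tool_rot": TCP orientation; "force": force on the tool from outside, world axes, zero at the start; "wrist_torque": the same for the moment, N m; "grip_width": finger opening in m.
Only numpy, scipy, OpenCV 4.12 (cv2) and the standard library are available. Lean on these libraries where they do the work, as an engineer would, in place of code of your own. Each camera call takes 0.05 s, during which the arm holds its last target. There are 200 camera calls.

## Working session

There is one attempt and no reset: what is moved stays moved. The work goes in short steps, Python scripts to look and compute and a tool call to move; the robot and the scene stay as the last step left them, time stands still between calls to the robot, and variables do not carry over. Pictures are saved under pics/ and viewed, about 8 in all and at most 12, crops included, and the job is handed in when it is done.

Besides the shell and the picture viewer there is one more tool, called after "Emit:" as a command line: name --argument value ..., lists and objects as JSON in quotes. apply_moves: Moves the arm, as the interface text tells. Its arguments: {"type":"object","properties":{"targets":{"type":"array","items":{"type":"array"}},"hand":{"type":"number"},"squeeze":{"type":"number"}},"required":["targets"]}

```bash
mkdir -p pics; ls; cat > h.py <<'E'
import numpy as np, cv2
from cell import env
def shot(cam,name=None):
    p=env.read_camera(cam)
    if name: cv2.imwrite('pics/'+name,cv2.cvtColor(p['image'],cv2.COLOR_RGB2BGR))
    return p
def proj(p,X):
    X=np.atleast_2d(X); T=p['camera_from_world']; c=X@T[:3,:3].T+T[:3,3]
    u=c@p['camera_matrix'].T; return u[:,:2]/u[:,2:]
def ray(p,uv,z):
    T=p['camera_from_world'];R=T[:3,:3];o=-R.T@T[:3,3]
    d=R.T@np.linalg.inv(p['camera_matrix'])@np.array([uv[0],uv[1],1.])
    return o+d*(z-o[2])/d[2]
E
python3 - <<'E'
from h import *
ps={c:shot(c) for c in('scene','top')}
cv2.imwrite('pics/a.png',cv2.cvtColor(np.vstack([ps['scene']['image'],ps['top']['image']]),cv2.COLOR_RGB2BGR)[:, :])
im=cv2.imread('pics/a.png'); 
cv2.imwrite('pics/a.png',cv2.resize(np.hstack([im[:384],im[384:]]),(800,300)))
cv2.imwrite('pics/t.png',cv2.resize(im[384:],(800,600)));cv2.imwrite('pics/s.png',cv2.resize(im[:384],(800,600)))
for c,p in ps.items():
    T=p['camera_from_world'];print(c,'cam at',(-T[:3,:3].T@T[:3,3]).round(3), p['camera_matrix'][0,0])
    for t in ['holder_center','fixture','side_stop','end_stop','handle','clamp_arm','pad','lens_tube_center','jar_center','carton_center']:
        try: print(t,[(np.array(r['rect']).round(),round(r['conf'],2),np.argwhere(r['region']).mean(0)[::-1].round(1)) for r in env.regions_of(p,t)])
        except Exception as e: print(t,e)
print(env.get_obs())
E
```

```text
pics
scene cam at [ 1.016 -0.63   0.708] 434.3659693347958
holder_center [(array([166., 245., 194., 274.]), 0.92, array([179. , 259.6])), (array([125., 272., 160., 309.]), 0.85, array([142.2, 290.5]))]
fixture []
side_stop []
end_stop [(array([259., 233., 274., 243.]), 0.66, array([265.9, 237.1]))]
handle [(array([288., 146., 314., 197.]), 0.89, array([301.4, 168.1])), (array([177., 214., 197., 239.]), 0.66, array([187.3, 224.7]))]
clamp_arm it knows: carton_center, end_stop, fixture, handle, handle_push, holder_center, jar_center, lens_tube_center, pad, seat, side_stop
pad [(array([268., 177., 281., 211.]), 0.71, array([277.1, 193.8])), (array([176., 211., 199., 240.]), 0.56, array([187. , 224.4]))]
lens_tube_center [(array([205., 308., 225., 339.]), 0.74, array([215.2, 322.7]))]
jar_center [(array([178., 211., 200., 240.]), 0.87, array([187.4, 224.6]))]
carton_center [(array([267., 147., 301., 173.]), 0.57, array([284.8, 159.3]))]
top cam at [ 0.355 -0.031  0.977] 424.0077566535508
holder_center [(array([372., 212., 404., 239.]), 0.79, array([388.2, 225.1])), (array([350., 258., 38
[... 1026 characters left out ...]
 249.1]))]
{'time_s': 1.0, 'qpos': array([-69.49529207,  18.39236281,  -4.01676204,  83.10842196,
         1.29548945,  78.54003034,  -3.26156064]), 'joint_velocities': array([ 0.07157752, -0.1098816 , -0.10511613,  0.02689084, -0.02768951,
        0.15835601, -0.02310327]), 'effort': array([-5.54186336e-04, -4.91112542e+01, -4.03257720e-01, -3.12787700e+01,
       -6.35235035e-02,  3.34347622e-02,  3.04632897e-05]), 'tool_pos': array([0.21910815, 0.61197731, 0.222574  ]), 'tool_rot': array([1.79995652e+02, 2.98997914e-03, 1.60303272e+02]), 'force': array([-0.07125091, -0.10533843, -0.06499328]), 'wrist_torque': array([-0.02703424,  0.0186364 ,  0.02562289]), 'grip_width': 0.086814574420161}
```

View pics/t.png

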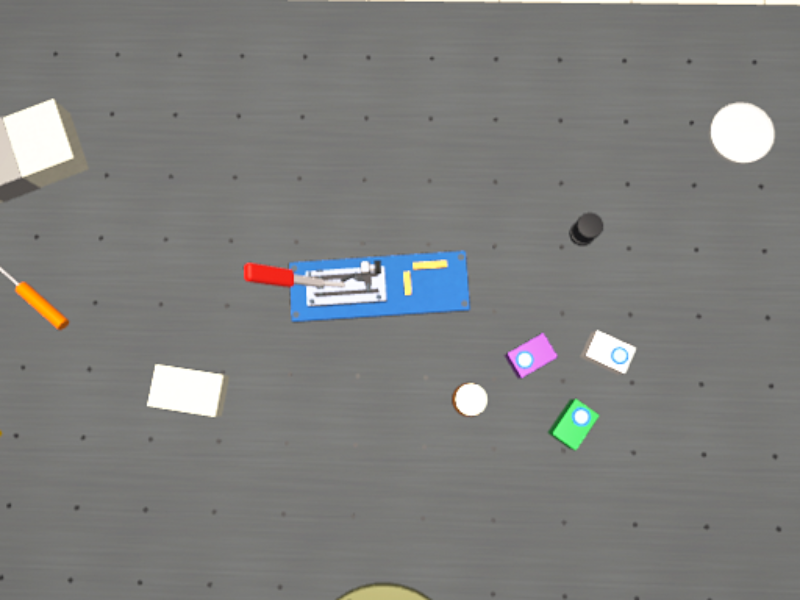

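View pics/s.png

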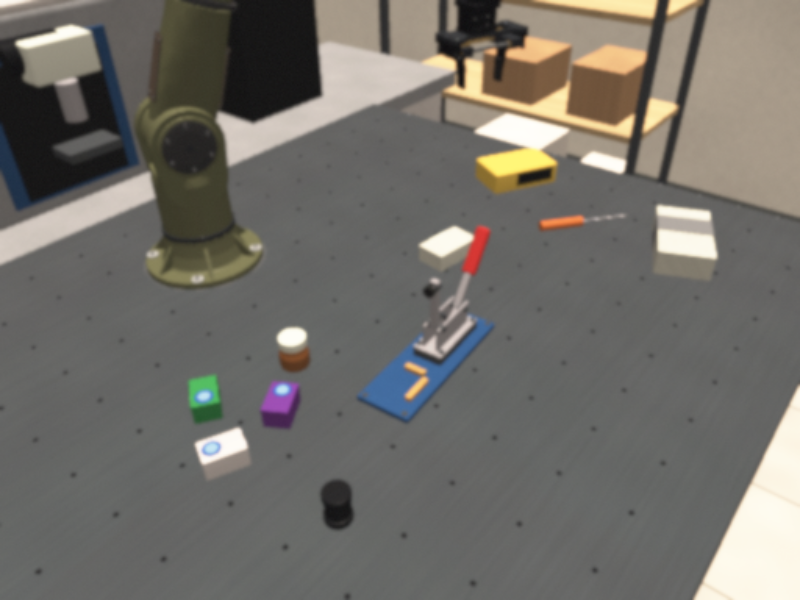

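The top view shows the fixture at (380,286), with its brass stops at (430,265) and (408,283) and the handle towards +y (left). There are three look-alike blocks: purple (531,355), green (575,424) and bare aluminium (610,352). The aluminium one fits, so I'll measure and confirm it in a crop.

```bash
cat >> h.py <<'E'
def fit(p,model_top,mask,x0):
    pass
def mapmask(p,m,z):
    pts=np.argwhere(m)[:,::-1].astype(float)
    return np.array([ray(p,q,z)[:2] for q in pts])
def rect(p,m,z):
    w=mapmask(p,m,z); r=cv2.minAreaRect((w*1000).astype(np.float32)); return r
E
python3 - <<'E'
from h import *
p=shot('top'); im=p['image']; hsv=cv2.cvtColor(im,cv2.COLOR_RGB2HSV)
cv2.imwrite('pics/c.png',cv2.cvtColor(cv2.resize(im[120:300,310:420],None,fx=3.3,fy=3.3,interpolation=cv2.INTER_CUBIC),cv2.COLOR_RGB2BGR))
blue=(hsv[...,0]>100)&(hsv[...,0]<125)&(hsv[...,1]>130)
blue[:,320:]=0; blue[:, :150]=0
print('fixture',rect(p,blue,.010), blue.sum())
for r in env.regions_of(p,'holder_center'):
    c=np.argwhere(r['region']).mean(0)[::-1]; print(c, 'reg', rect(p,r['region'],.034),im[int(c[1]),int(c[0])-6])
# stops
yel=(hsv[...,0]>18)&(hsv[...,0]<35)&(hsv[...,1]>110)&(hsv[...,2]>110)
yel[:,:240]=0;yel[:,320:]=0;yel[200:]=0
n,l,s,c=cv2.connectedComponentsWithStats(yel.astype(np.uint8))
for i in range(1,n):
    if s[i,4]>8: print('yel',s[i],rect(p,l==i,.019))
# bright silver block
sil=(im.min(2)>130); sub=np.zeros_like(sil); sub[205:245,365:412]=sil[205:245,365:412]
print('sil',sub.sum(),rect(p,sub,.034))
for t,z in (('lens_tube_center',.05),('jar_center',.055),('carton_center',.035)):
    r=env.regions_of(p,t); c=np.argwhere(r[0]['region']).mean(0)[::-1]; print(t,ray(p,c,z).round(3))
E
```

```text
fixture ((531.7822875976562, 22.425567626953125), (89.54393768310547, 263.42694091796875), 5.177526950836182) 2736
[338.48455598 227.12741313] reg ((432.0600891113281, -196.588623046875), (40.50996017456055, 66.53787231445312), 31.70804214477539) [183 240 255]
[366.24310345 270.21724138] reg ((339.4473571777344, -256.516845703125), (45.003211975097656, 61.68236541748047), 55.39748001098633) [114 251 139]
[388.24292845 224.90515807] reg ((439.89410400390625, -306.0469970703125), (65.63591003417969, 45.343692779541016), 64.27688598632812) [255 255 255]
yel [265 167  21   5  78] ((563.357177734375, -53.028541564941406), (9.369282722473145, 46.049659729003906), 5.735878944396973)
yel [259 175   4  14  48] ((533.95703125, -20.59606170654297), (30.339323043823242, 6.891550540924072), 1.4284543991088867)
sil 547 ((441.4178771972656, -308.70550537109375), (67.71656036376953, 43.09553909301758), 67.17676544189453)
lens_tube_center [ 0.615 -0.274  0.05 ]
jar_center [ 0.369 -0.11   0.055]
carton_center [0.371 0.288 0.035]
```

View pics/c.png

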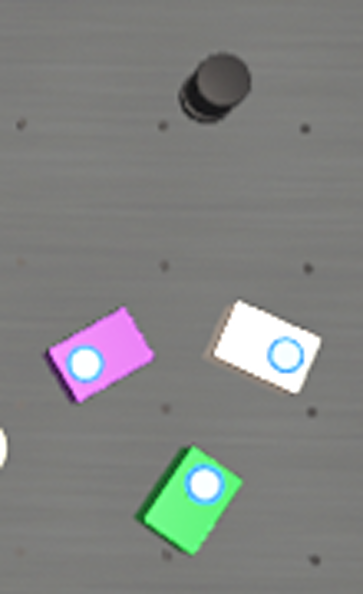

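The crop confirms it: the bare aluminium block with the blue-rimmed window at crop (267,347) is the holder, and the purple and green ones are decoys. Next I'll refine the holder and fixture poses by outline fitting.

```bash
cat >> h.py <<'E'
from scipy.optimize import minimize
S=8
def poly(p,x,box,z):  # x=(x,y mm,yaw deg) box=(x0,x1,y0,y1) mm, z list
    c,s=np.cos(np.radians(x[2])),np.sin(np.radians(x[2]))
    P=[[(x[0]+c*a-s*b)/1e3,(x[1]+s*a+c*b)/1e3,h] for h in z for a in box[:2] for b in box[2:]]
    return proj(p,P)
def fitbox(p,up,off,box,z,x0):  # up: upsampled (S) bool mask of crop at off
    up=up.astype(np.uint8)
    def cost(x):
        q=((poly(p,x,box,z)-off+.5)*S-.5).astype(np.float32); m=np.zeros_like(up)
        cv2.fillConvexPoly(m,np.round(cv2.convexHull(q)*16).astype(np.int32),1,shift=4)
        return 1-(m&up).sum()/(m|up).sum()
    best=None
    for k in range(3):
        st=x0 if best is None else best.x
        best=minimize(cost,st,method='Nelder-Mead',options=dict(initial_simplex=np.array([st,st+[4,0,0],st+[0,4,0],st+[0,0,4]]),xatol=.02,fatol=1e-5))
    return best.x,best.fun
def crop(im,r):
    return cv2.resize(im[r[1]:r[3],r[0]:r[2]],None,fx=S,fy=S,interpolation=cv2.INTER_CUBIC)
def hullmask(m):
    n,l,s,c=cv2.connectedComponentsWithStats(m.astype(np.uint8)); 
    pts=np.argwhere(l==1+np.argmax(s[1:,4]))[:,::-1].astype(np.int32) 
    o=np.zeros(m.shape,np.uint8); cv2.fillConvexPoly(o,cv2.convexHull(pts),1); return o>0
HB=(-20,20,-30,30); FB=(-45,45,-145,120)
E
python3 - <<'E'
from h import *
p=shot('top'); im=p['image']
r=(360,200,418,252); c=crop(im,r).astype(int)
print('row through block',im[225,366:412].min(1))
for thr in (180,215):
    print('holder top',thr,fitbox(p,hullmask(c.min(2)>thr),np.array(r[:2]),HB,[.034],np.array([440,-308,-27.])))
print('holder box',fitbox(p,hullmask(abs(c-np.median(c,axis=(0,1))).max(2)>45),np.array(r[:2]),HB,[0,.034],np.array([440,-308,-27.])))
r=(150,150,312,216); c=crop(im,r).astype(int); d=c[...,2]-c[...,0]
for thr in (50,80): print('fixture',fitbox(p,hullmask(d>thr),np.array(r[:2]),FB,[0,.010],np.array([531,35,4.])))
p=shot('scene'); im=p['image']
r=(110,262,175,318); c=crop(im,r).astype(int)
cc=abs(c-np.median(c,axis=(0,1))).max(2)
for thr in(30,50): print('holder scene box',fitbox(p,hullmask(cc>thr),np.array(r[:2]),HB,[0,.034],np.array([440,-308,-27.])))
r=(220,195,330,280); c=crop(im,r).astype(int); d=c[...,2]-c[...,0]
for thr in(25,40):print('fixture scene',fitbox(p,hullmask(d>thr),np.array(r[:2]),FB,[0,.010],np.array([531,35,4.])))
E
```

```text
row through block [120 120 119 119 120 119 127 134 132 162 255 255 255 255 255 255 255 255
 255 255 255 255 255 255 255 185  82 220 250 249 247 248 251 239 161 157
 255 255 255 255 185 113 117 119 119 119]
holder top 180 (array([ 440.487777  , -310.79653584,  -23.62810018]), np.float64(0.07041516455401786))
holder top 215 (array([ 440.47991859, -310.62611334,  -24.50088756]), np.float64(0.033975290697674465))
holder box (array([ 442.14375517, -314.02668649,  -23.71874469]), np.float64(0.1041531310910091))
fixture (array([531.63830166,  34.80529491,   5.13351028]), np.float64(0.00558633845035883))
fixture (array([531.75724782,  34.99998239,   5.13118526]), np.float64(0.012741851080493527))
holder scene box (array([ 435.98569337, -308.97690837,  -22.46992916]), np.float64(0.05594602721190711))
holder scene box (array([ 424.5929244 , -303.04766018,  -16.30554388]), np.float64(0.31039221074947976))
fixture scene (array([528.63264019,  37.84239061,   5.11335972]), np.float64(0.07043973278486582))
fixture scene (array([527.69249116,  38.71773308,   5.32507936]), np.float64(0.12736360712747807))
```

Emit:
apply_moves --targets '[[[311, -262, 0], [0, 0, -0.56]], [[311, -262, 0], [0, 0, -0.56]], [[311, -262, 0], [0, 0, -0.56]], [[311, -262, 0], [0, 0, -0.56]], [[311, -262, 0], [0, 0, -0.56]], [[311, -262, 0], [0, 0, -0.56]], [[311, -262, 0], [0, 0, -0.56]], [[311, -262, 0], [0, 0, -0.56]]]' --hand 87

```text
time_s: 2.15
tool_pos: [0.5264, 0.3529, 0.223]
tool_rot: [180.0, -0.0, 128.2]
force: [0.4, 0.7, -0.7]
grip_width: 0.087
```

Emit:
apply_moves --targets '[[[70, -350, 0], [0, 0, -0.53]], [[70, -350, 0], [0, 0, -0.53]], [[70, -350, 0], [0, 0, -0.53]], [[70, -350, 0], [0, 0, -0.53]], [[70, -350, 0], [0, 0, -0.53]], [[70, -350, 0], [0, 0, -0.53]], [[70, -350, 0], [0, 0, -0.53]], [[70, -350, 0], [0, 0, -0.53]]]'

```text
time_s: 2.95
tool_pos: [0.5954, -0.0052, 0.2233]
tool_rot: [179.9, 0.3, 97.2]
force: [-1.5, -1.1, 0.1]
grip_width: 0.0869
```

Emit:
apply_moves --targets '[[[-159, -308, 0], [0, 0, -0.563]], [[-159, -308, 0], [0, 0, -0.563]], [[-159, -308, 0], [0, 0, -0.563]], [[-159, -308, 0], [0, 0, -0.563]], [[-159, -308, 0], [0, 0, -0.563]], [[-159, -308, 0], [0, 0, -0.563]], [[-159, -308, 0], [0, 0, -0.563]], [[-159, -308, -50], [0, 0, -0.563]]]'

```text
time_s: 3.75
tool_pos: [0.436, -0.3136, 0.1787]
tool_rot: [179.2, 0.1, 65.0]
force: [0.9, -0.1, -0.8]
grip_width: 0.087
```

Emit:
apply_moves --targets '[[[0, 0, 0], [0, 0, 0]], [[0, 0, 0], [0, 0, 0]], [[0, 0, 0], [0, 0, 0]]]'

```text
time_s: 4.05
tool_pos: [0.4378, -0.3032, 0.1742]
tool_rot: [179.9, -0.0, 65.7]
force: [0.3, -0.0, 0.7]
grip_width: 0.0869
```

```bash
python3 - <<'E'
from h import *
o=env.get_obs();print(o['tool_pos'],o['tool_rot'],o['qpos'],o['force'])
p=shot('top');q=shot('scene')
cv2.imwrite('pics/g.png',cv2.cvtColor(np.hstack([cv2.resize(p['image'][160:300,310:450],(400,400)),cv2.resize(q['image'][220:340,60:220][:, :],(400,300))[:300] if 0 else cv2.resize(q['image'][200:340,70:210],(400,400))]),cv2.COLOR_RGB2BGR))
E
```

```text
[ 0.43778194 -0.30319859  0.17424344] [ 1.79864701e+02 -3.92422663e-03  6.57272804e+01] [ -9.83628096   6.48963135  44.89785017 105.06984943  -4.89273501
  70.25720781  12.25039861] [ 0.25458701 -0.0034928   0.71255094]
```

View pics/g.png

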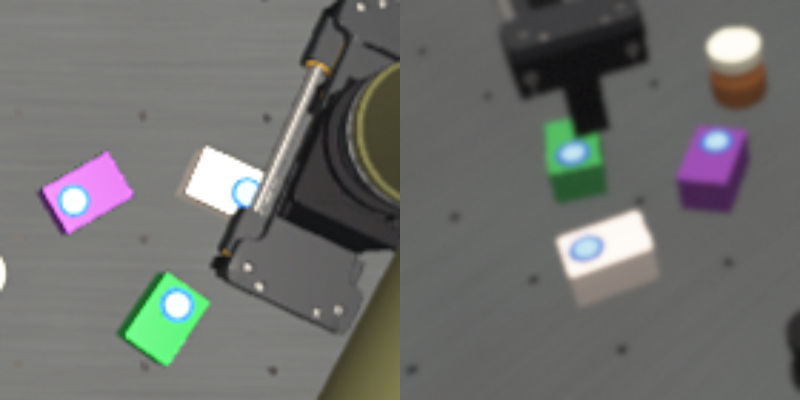

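The view shows the gripper above and to the right of the block, aligned with it, with the decoys clear of the fingers. Descending.

Emit:
apply_moves --targets '[[[3, -7, -40], [0, 0, 0]], [[3, -7, -80], [0, 0, 0]], [[3, -7, -115], [0, 0, 0]], [[3, -7, -140], [0, 0, 0]], [[3, -7, -155], [0, 0, 0]], [[3, -7, -162], [0, 0, 0]], [[3, -7, -162], [0, 0, 0]], [[3, -7, -162], [0, 0, 0]]]' --hand 72

```text
time_s: 4.95
tool_pos: [0.4402, -0.3113, 0.0119]
tool_rot: [179.9, -0.0, 65.6]
force: [-0.0, 0.8, 0.8]
grip_width: 0.0718
```

Emit:
apply_moves --targets '[[[0, 0, 0], [0, 0, 0]], [[0, 0, 0], [0, 0, 0]], [[0, 0, 0], [0, 0, 0]], [[0, 0, 0], [0, 0, 0]], [[0, 0, 0], [0, 0, 0]], [[0, 0, 0], [0, 0, 0]]]' --hand 30 --squeeze 15

```text
time_s: 5.55
tool_pos: [0.4393, -0.3109, 0.0108]
tool_rot: [180.0, 0.0, 65.6]
force: [1.0, -0.1, 0.1]
grip_width: 0.0397
```

Emit:
apply_moves --targets '[[[0, 0, 0], [0, 0, 0]], [[0, 0, 0], [0, 0, 0]], [[0, 0, 3], [0, 0, 0]], [[0, 0, 3], [0, 0, 0]]]' --hand 50

```text
time_s: 5.95
tool_pos: [0.4392, -0.3109, 0.0139]
tool_rot: [180.0, 0.0, 65.6]
force: [-0.1, -0.2, 0.7]
grip_width: 0.0494
```

Emit:
apply_moves --targets '[[[0, 0, 0], [0, 0, 0]], [[0, 0, 0], [0, 0, 0]], [[0, 0, 0], [0, 0, 0]], [[0, 0, 0], [0, 0, 0]], [[0, 0, 20], [0, 0, 0]], [[0, 0, 60], [0, 0, 0]], [[0, 0, 60], [0, 0, 0]], [[0, 0, 60], [0, 0, 0]]]' --hand 30 --squeeze 20

```text
time_s: 6.75
tool_pos: [0.4395, -0.3108, 0.0741]
tool_rot: [179.9, -0.0, 65.6]
force: [-0.9, 0.9, -1.7]
grip_width: 0.0401
```

Emit:
apply_moves --targets '[[[15, 40, 15], [0, 0, 0.08]], [[32, 85, 15], [0, 0, 0.17]], [[48, 128, 15], [0, 0, 0.26]], [[64, 170, 15], [0, 0, 0.35]], [[80, 212, 15], [0, 0, 0.44]], [[93, 247, 15], [0, 0, 0.516]], [[93, 247, 15], [0, 0, 0.516]], [[93, 247, 15], [0, 0, 0.516]]]'

```text
time_s: 7.55
tool_pos: [0.5309, -0.0627, 0.0869]
tool_rot: [-179.8, 0.0, 95.3]
force: [0.4, -1.6, -2.1]
grip_width: 0.04
```

Emit:
apply_moves --targets '[[[0, 0, 0], [0, 0, 0]], [[0, 0, 0], [0, 0, 0]], [[0, 0, 0], [0, 0, 0]]]'

```text
time_s: 7.85
tool_pos: [0.5316, -0.065, 0.0884]
tool_rot: [-180.0, 0.0, 95.0]
force: [0.2, -0.4, -0.8]
grip_width: 0.0399
```

```bash
python3 - <<'E'
from h import *
o=env.get_obs();print(o['tool_pos'],o['tool_rot'],o['qpos'],o['force'])
p=shot('top');q=shot('scene')
cv2.imwrite('pics/i.png',cv2.cvtColor(np.hstack([cv2.resize(p['image'][120:240,200:320],(400,400)),cv2.resize(q['image'][170:290,200:320],(400,400))]),cv2.COLOR_RGB2BGR))
E
```

```text
[ 0.53156282 -0.0650119   0.08839932] [-1.79980339e+02  8.80065756e-03  9.50205126e+01] [-24.8008687   11.74711902  32.12710832 109.56209149  -7.12032118
  60.65765684  15.30784895] [ 0.23933704 -0.38580622 -0.77042438]
```

View pics/i.png

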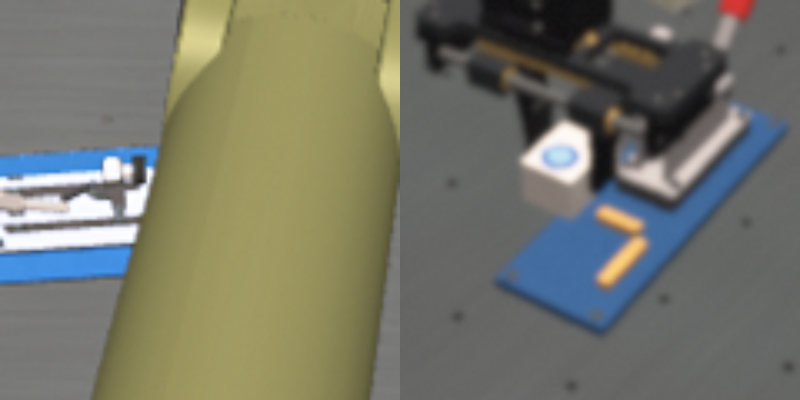

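In scene view the holder is held level above the seat end (crop 560,180), clear of both brass stops. Lowering it next.

Emit:
apply_moves --targets '[[[0, 0, -25], [0, 0, 0]], [[0, 0, -45], [0, 0, 0]], [[0, 0, -56], [0, 0, 0]], [[0, 0, -60], [0, 0, 0]], [[0, 0, -61], [0, 0, 0]], [[0, 0, -62], [0, 0, 0]], [[0, 0, -62], [0, 0, 0]], [[0, 0, -62], [0, 0, 0]]]'

```text
time_s: 8.75
tool_pos: [0.5326, -0.0637, 0.0272]
tool_rot: [179.9, -0.0, 95.2]
force: [-0.1, 0.1, -1.9]
grip_width: 0.0402
```

Emit:
apply_moves --targets '[[[0, 0, -0.5], [0, 0, 0]], [[0, 0, -1], [0, 0, 0]], [[0, 0, -1.5], [0, 0, 0]], [[0, 0, -2], [0, 0, 0]], [[0, 0, -2], [0, 0, 0]], [[0, 0, -2], [0, 0, 0]]]'

```text
time_s: 9.35
tool_pos: [0.532, -0.0638, 0.0245]
tool_rot: [-180.0, 0.0, 95.2]
force: [0.5, -0.3, -1.9]
grip_width: 0.0399
```

Emit:
apply_moves --targets '[[[0, 0, -0.4], [0, 0, 0]], [[0, 0, -0.7], [0, 0, 0]], [[0, 0, -1], [0, 0, 0]], [[0, 0, -1], [0, 0, 0]]]'

```text
time_s: 9.75
tool_pos: [0.5321, -0.0637, 0.0236]
tool_rot: [180.0, 0.0, 95.2]
force: [0.4, 0.3, -0.5]
grip_width: 0.0398
```

Emit:
apply_moves --targets '[[[0, 0, -0.5], [0, 0, 0]], [[1.5, 0.1, -0.5], [0, 0, 0]], [[3, 0.3, -0.5], [0, 0, 0]], [[4.5, 0.4, -0.5], [0, 0, 0]], [[6, 0.5, -0.5], [0, 0, 0]], [[6, 0.5, -0.5], [0, 0, 0]], [[6, 0.5, -0.5], [0, 0, 0]]]'

```text
time_s: 10.45
tool_pos: [0.5378, -0.0635, 0.0236]
tool_rot: [-180.0, -0.0, 95.1]
force: [-3.2, 0.8, 5.0]
grip_width: 0.0399
```

Emit:
apply_moves --targets '[[[0.5, 0, 0], [0, 0, 0]], [[1, 0.1, 0], [0, 0, 0]], [[1.5, 0.1, 0], [0, 0, 0]], [[1.5, 0.1, 0], [0, 0, 0]]]'

```text
time_s: 10.85
tool_pos: [0.5389, -0.0634, 0.0236]
tool_rot: [-179.9, -0.0, 95.1]
force: [-5.5, -0.3, 6.0]
grip_width: 0.0401
```

Emit:
apply_moves --targets '[[[0, 0, 0.3], [0, 0, 0]], [[0.4, 0, 0.3], [0, 0, 0]], [[0.8, 0.1, 0.3], [0, 0, 0]], [[0.8, 0.1, 0.3], [0, 0, 0]]]'

```text
time_s: 11.25
tool_pos: [0.54, -0.0633, 0.0236]
tool_rot: [-180.0, 0.0, 95.2]
force: [-3.6, 0.0, 5.6]
grip_width: 0.0398
```

Emit:
apply_moves --targets '[[[0.4, 0, 0], [0, 0, 0]], [[0.8, 0.1, 0], [0, 0, 0]], [[0.8, 0.1, 0], [0, 0, 0]]]'

```text
time_s: 11.55
tool_pos: [0.5409, -0.0631, 0.0236]
tool_rot: [-180.0, 0.0, 95.2]
force: [-4.8, -0.8, 5.5]
grip_width: 0.0398
```

Emit:
apply_moves --targets '[[[0, 0, 0.5], [0, 0, 0]], [[0.4, 0, 0.5], [0, 0, 0]], [[0.8, 0.1, 0.5], [0, 0, 0]], [[0.8, 0.1, 0.5], [0, 0, 0]]]'

```text
time_s: 11.95
tool_pos: [0.5412, -0.063, 0.0236]
tool_rot: [-179.9, -0.0, 95.1]
force: [-2.9, -0.3, 3.1]
grip_width: 0.0397
```

Emit:
apply_moves --targets '[[[0.4, 0, 0], [0, 0, 0]], [[0.8, 0.1, 0], [0, 0, 0]], [[0.8, 0.1, 0], [0, 0, 0]]]'

```text
time_s: 12.25
tool_pos: [0.5413, -0.0629, 0.0236]
tool_rot: [-179.8, -0.0, 95.1]
force: [-6.3, -0.1, 4.5]
grip_width: 0.0398
```

Emit:
apply_moves --targets '[[[-0.1, 1, 0], [0, 0, 0]], [[-0.2, 2, 0], [0, 0, 0]], [[-0.3, 3, 0], [0, 0, 0]], [[-0.35, 4, 0], [0, 0, 0]], [[-0.35, 4, 0], [0, 0, 0]]]'

```text
time_s: 12.75
tool_pos: [0.5412, -0.0616, 0.0237]
tool_rot: [-179.9, 0.2, 95.1]
force: [-6.1, -4.9, 2.2]
grip_width: 0.0406
```

Emit:
apply_moves --targets '[[[0, 0.5, 0], [0, 0, 0]], [[-0.1, 1, 0], [0, 0, 0]], [[-0.1, 1, 0], [0, 0, 0]]]'

```text
time_s: 13.05
tool_pos: [0.5411, -0.0607, 0.0237]
tool_rot: [-179.9, 0.2, 95.1]
force: [-5.9, -5.6, 2.9]
grip_width: 0.0393
```

Emit:
apply_moves --targets '[[[0, 0.5, 0], [0, 0, 0]], [[-0.1, 1, 0], [0, 0, 0]], [[-0.1, 1, 0], [0, 0, 0]]]'

```text
time_s: 13.35
tool_pos: [0.541, -0.0597, 0.0237]
tool_rot: [-179.9, 0.2, 95.1]
force: [-4.9, -6.5, 2.9]
grip_width: 0.0398
```

Emit:
apply_moves --targets '[[[-0.05, 0.5, 0], [0, 0, 0]], [[-0.1, 1, 0], [0, 0, 0]], [[-0.1, 1.5, 0], [0, 0, 0]], [[-0.15, 2, 0], [0, 0, 0]], [[-0.15, 2, 0], [0, 0, 0]]]'

```text
time_s: 13.85
tool_pos: [0.5408, -0.0578, 0.0236]
tool_rot: [-179.9, 0.2, 95.1]
force: [-5.1, -5.5, 4.2]
grip_width: 0.0398
```

Emit:
apply_moves --targets '[[[-0.05, 0.5, 0], [0, 0, 0]], [[-0.1, 1, 0], [0, 0, 0]], [[-0.1, 1.5, 0], [0, 0, 0]], [[-0.15, 1.5, 0], [0, 0, 0]]]'

```text
time_s: 14.25
tool_pos: [0.5407, -0.0563, 0.0237]
tool_rot: [-179.9, 0.2, 95.1]
force: [-5.4, -6.4, 3.4]
grip_width: 0.0398
```

Emit:
apply_moves --targets '[[[-0.05, 0.5, 0], [0, 0, 0]], [[-0.1, 1, 0], [0, 0, 0]], [[-0.1, 1.5, 0], [0, 0, 0]], [[-0.15, 1.5, 0], [0, 0, 0]]]'

```text
time_s: 14.65
tool_pos: [0.5407, -0.0557, 0.0237]
tool_rot: [-179.9, 0.2, 95.0]
force: [-5.9, -6.7, 2.0]
grip_width: 0.0401
```

Emit:
apply_moves --targets '[[[0, 0.5, 0], [0, 0, 0]], [[0, 1, 0], [0, 0, 0]], [[0, 1, 0], [0, 0, 0]]]'

```text
time_s: 14.95
tool_pos: [0.5406, -0.0557, 0.0237]
tool_rot: [-179.9, 0.3, 95.0]
force: [-4.8, -9.1, 3.1]
grip_width: 0.0402
```

Emit:
apply_moves --targets '[[[0, 0.5, 0], [0, 0, 0]], [[0, 1, 0], [0, 0, 0]], [[0, 1, 0], [0, 0, 0]]]'

```text
time_s: 15.25
tool_pos: [0.5406, -0.0557, 0.0238]
tool_rot: [-179.9, 0.4, 95.0]
force: [-4.2, -10.6, 2.9]
grip_width: 0.0397
```

Emit:
apply_moves --targets '[[[-0.3, -1, 0], [0, 0, 0]], [[-0.6, -2, 0], [0, 0, 0]], [[-0.6, -2.5, 0], [0, 0, 0]], [[-0.6, -2.5, 0], [0, 0, 0]]]'

```text
time_s: 15.65
tool_pos: [0.5406, -0.0557, 0.0238]
tool_rot: [-180.0, 0.2, 95.1]
force: [-3.6, -5.4, 0.7]
grip_width: 0.0398
```

Emit:
apply_moves --targets '[[[-0.3, -0.8, 0], [0, 0, 0]], [[-0.6, -1.5, 0], [0, 0, 0]], [[-0.6, -1.5, 0], [0, 0, 0]]]'

```text
time_s: 15.95
tool_pos: [0.5406, -0.0557, 0.0237]
tool_rot: [180.0, 0.1, 95.1]
force: [-1.5, -5.1, -0.9]
grip_width: 0.04
```

Emit:
apply_moves --targets '[[[0, 0, 0], [0, 0, 0]], [[0, 0, 0], [0, 0, 0]], [[0, 0, 0], [0, 0, 0]], [[0, 0, 0], [0, 0, 0]]]' --hand 60

```text
time_s: 16.35
tool_pos: [0.541, -0.053, 0.0241]
tool_rot: [179.9, -0.0, 95.2]
force: [-0.6, -0.2, 0.2]
grip_width: 0.0582
```

Emit:
apply_moves --targets '[[[0, 0, 25], [0, 0, 0]], [[0, 0, 70], [0, 0, 0]], [[0, 0, 115], [0, 0, 0]], [[0, 0, 160], [0, 0, 0]], [[0, 0, 205], [0, 0, 0]], [[0, 0, 205], [0, 0, 0]]]' --hand 60

```text
time_s: 16.95
tool_pos: [0.5445, -0.0538, 0.2359]
tool_rot: [179.3, -0.0, 95.2]
force: [0.8, 0.3, 0.0]
grip_width: 0.0598
```

Emit:
apply_moves --targets '[[[0, 50, 0], [0, 0, 0]], [[0, 100, 0], [0, 0, 0]], [[0, 150, 0], [0, 0, 0]], [[0, 200, 0], [0, 0, 0]], [[0, 240, 0], [0, 0, 0]], [[0, 240, 0], [0, 0, 0]], [[0, 240, 0], [0, 0, 0]]]' --hand 0

```text
time_s: 17.65
tool_pos: [0.54, 0.1875, 0.2279]
tool_rot: [-179.9, 0.1, 95.3]
force: [-0.3, -1.2, 0.8]
grip_width: 0.0121
```

```bash
python3 - <<'E'
from h import *
o=env.get_obs();print(o['time_s'],o['tool_pos'],o['tool_rot'],o['qpos'],o['force'])
p=shot('top');q=shot('scene')
cv2.imwrite('pics/j.png',cv2.cvtColor(np.hstack([cv2.resize(p['image'][120:240,200:320],(400,400),interpolation=cv2.INTER_CUBIC),cv2.resize(q['image'][170:290,200:320],(400,400),interpolation=cv2.INTER_CUBIC)]),cv2.COLOR_RGB2BGR))
im=p['image'];r=(245,155,312,215); c=crop(im,r).astype(int)
m=(c.min(2)>150); 
print(fitbox(p,hullmask(m),np.array(r[:2]),HB,[.044],np.array([540,-55,5.])))
E
```

```text
17.65 [0.53995413 0.18747303 0.22789851] [-1.79937884e+02  5.27922230e-02  9.53303642e+01] [-41.5817976    8.79854363  22.10192582  94.90633847  -3.34919141
  77.02746865 -13.62811665] [-0.30555484 -1.1767631   0.77121767]
(array([539.12236795, -54.95224621,   7.15449567]), np.float64(0.2542678763047508))
```

View pics/j.png

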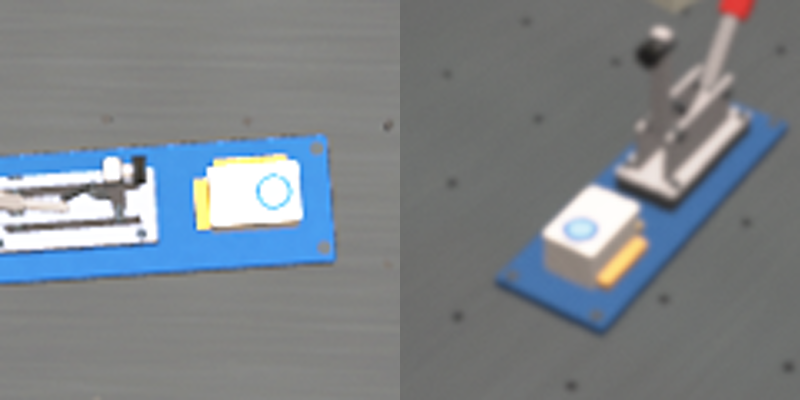

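The holder sits against both brass stops (left crop at 253,192, bars at 250,158 and 203,205), and the fit matches the computed seat to about 1 mm. Next I'll plan the handle arc.

```bash
python3 - <<'E'
from h import *
p=shot('top');q=shot('scene')
c,s=np.cos(np.radians(5.13)),np.sin(np.radians(5.13))
W=lambda fx,fy,z: np.array([531.7+c*fx-s*fy,34.9+s*fx+c*fy,z])
for n,pp in(('top',p),('scene',q)):
    hsv=cv2.cvtColor(pp['image'],cv2.COLOR_RGB2HSV); m=((hsv[...,0]<6)|(hsv[...,0]>174))&(hsv[...,1]>170)&(hsv[...,2]>90)
    m[:, :100]=0; k=np.argwhere(m); print(n,'red',len(k),k.mean(0)[::-1],'pred',proj(pp,W(0,67.5+93*.54,60+93*.8415)/1e3))
o=env.get_obs();print(o['tool_pos']*1e3,o['time_s'])
print('pre',W(0,96,228).round(1),W(0,96,156).round(1))
b=None
for t in np.r_[0,.1:.75:.1,.75,.8,.85,.9,.94,.97,1.005]:
    a=1-t; y=67.5+105*np.cos(a)-7*np.sin(a)-9.5; z=60+105*np.sin(a)+7*np.cos(a)
    w=W(0,y,z); b=w if b is None else b; print(round(t,3),w.round(1),(w-b).round(1))
E
```

```text
top red 347 [171.22478386 175.5648415 ] pred [[174.60043699 174.96804289]]
scene red 210 [304.49047619 159.81904762] pred [[303.56463828 160.26594646]]
[540.86996038 184.4260401  228.84858542] 17.85
pre [523.1 130.5 228. ] [523.1 130.5 156. ]
0.0 [522.  143.3 152.1] [0. 0. 0.]
0.1 [521.2 152.2 146.6] [-0.8  8.9 -5.5]
0.2 [520.4 160.5 140.2] [ -1.5  17.2 -11.9]
0.3 [519.7 168.2 133. ] [ -2.2  24.9 -19.1]
0.4 [519.1 175.  125.1] [ -2.8  31.7 -27.1]
0.5 [518.6 181.1 116.5] [ -3.4  37.8 -35.7]
0.6 [518.1 186.3 107.3] [ -3.9  43.  -44.8]
0.7 [517.7 190.5  97.7] [ -4.2  47.2 -54.4]
0.75 [517.6 192.3  92.8] [ -4.4  49.  -59.4]
0.8 [517.4 193.8  87.7] [ -4.5  50.5 -64.4]
0.85 [517.3 195.   82.6] [ -4.6  51.7 -69.5]
0.9 [517.2 196.   77.4] [ -4.7  52.7 -74.7]
0.94 [517.2 196.6  73.3] [ -4.8  53.3 -78.9]
0.97 [517.1 197.   70.1] [ -4.8  53.7 -82. ]
1.005 [517.1 197.3  66.5] [ -4.8  54.  -85.7]
```

Emit:
apply_moves --targets '[[[-9, -27, 0], [0, 0, 0]], [[-18, -54, 0], [0, 0, 0]], [[-18, -54, 0], [0, 0, 0]], [[-18, -54, -30], [0, 0, 0]], [[-18, -54, -60], [0, 0, 0]], [[-18, -54, -72], [0, 0, 0]], [[-18, -54, -72], [0, 0, 0]], [[-18, -54, -72], [0, 0, 0]]]' --hand 0

```text
time_s: 18.65
tool_pos: [0.5233, 0.1322, 0.1579]
tool_rot: [179.9, -0.0, 95.1]
force: [0.2, 0.7, 0.2]
grip_width: 0.0005
```

Emit:
apply_moves --targets '[[[0, 4, -1], [0, 0, 0]], [[0, 8, -3], [0, 0, 0]], [[-1, 12, -4], [0, 0, 0]], [[-1, 16, -6], [0, 0, 0]], [[-1, 16, -6], [0, 0, 0]]]'

```text
time_s: 19.15
tool_pos: [0.5212, 0.1493, 0.1507]
tool_rot: [-180.0, -0.0, 95.2]
force: [0.3, -0.2, -0.2]
grip_width: 0.0005
```

Emit:
apply_moves --targets '[[[0, 3, -4], [0, 0, 0]], [[-1, 11, -10], [0, 0, 0]], [[-1, 19, -18], [0, 0, 0]], [[-2, 26, -26], [0, 0, 0]], [[-2, 29, -30], [0, 0, 0]], [[-2, 32, -34], [0, 0, 0]], [[-2, 32, -34], [0, 0, 0]]]'

```text
time_s: 19.85
tool_pos: [0.5189, 0.1807, 0.1159]
tool_rot: [-179.9, 0.0, 95.2]
force: [-0.8, -0.3, 0.1]
grip_width: 0.0006
```

Emit:
apply_moves --targets '[[[0, 3, -4], [0, 0, 0]], [[-1, 5, -9], [0, 0, 0]], [[-1, 7, -14], [0, 0, 0]], [[-1, 9, -18], [0, 0, 0]], [[-1, 9, -18], [0, 0, 0]]]'

```text
time_s: 20.35
tool_pos: [0.5178, 0.1894, 0.098]
tool_rot: [-179.9, 0.0, 95.2]
force: [0.2, 0.2, -0.2]
grip_width: 0.0003
```

```bash
python3 - <<'E'
from h import *
p=shot('top');q=shot('scene')
cv2.imwrite('pics/k.png',cv2.cvtColor(np.hstack([cv2.resize(p['image'][110:230,140:290],(400,320),interpolation=cv2.INTER_CUBIC),cv2.resize(q['image'][130:250,220:370],(400,320),interpolation=cv2.INTER_CUBIC)]),cv2.COLOR_RGB2BGR))
E
```

```text
(no output)
```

View pics/k.png

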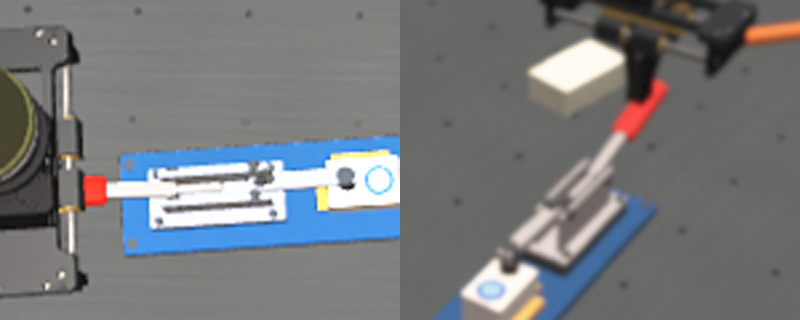

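The handle follows the fingertip, and the pad (left crop 345,178) is just reaching the holder's top. Pushing on in smaller steps.

Emit:
apply_moves --targets '[[[0, 1, -3], [0, 0, 0]], [[0, 2, -5], [0, 0, 0]], [[0, 3, -8], [0, 0, 0]], [[0, 4, -10], [0, 0, 0]], [[0, 4, -10], [0, 0, 0]]]'

```text
time_s: 20.95
tool_pos: [0.5186, 0.193, 0.0887]
tool_rot: [-180.0, 0.0, 95.2]
force: [-0.3, -0.9, 1.0]
grip_width: 0.0002
```

Emit:
apply_moves --targets '[[[0, 0, -2], [0, 0, 0]], [[0, 1, -4], [0, 0, 0]], [[0, 1, -6], [0, 0, 0]], [[0, 2, -8], [0, 0, 0]], [[0, 2, -8], [0, 0, 0]]]'

```text
time_s: 21.45
tool_pos: [0.5185, 0.1952, 0.081]
tool_rot: [-180.0, 0.0, 95.2]
force: [-2.3, -2.2, 4.8]
grip_width: 0.0007
```

Emit:
apply_moves --targets '[[[0, 0, -2], [0, 0, 0]], [[0, 0, -4], [0, 0, 0]], [[0, 1, -5], [0, 0, 0]], [[0, 1, -5], [0, 0, 0]]]'

```text
time_s: 21.85
tool_pos: [0.5184, 0.1962, 0.0759]
tool_rot: [-180.0, 0.0, 95.2]
force: [-1.9, -1.3, 4.1]
grip_width: 0.0006
```

Emit:
apply_moves --targets '[[[0, 0, -1], [0, 0, 0]], [[0, 0, -2], [0, 0, 0]], [[0, 0, -3], [0, 0, 0]], [[0, 0, -3], [0, 0, 0]]]'

```text
time_s: 22.25
tool_pos: [0.5183, 0.1966, 0.0727]
tool_rot: [-180.0, -0.0, 95.2]
force: [-1.3, 0.2, 3.0]
grip_width: 0.0004
```

Emit:
apply_moves --targets '[[[0, 0, -1], [0, 0, 0]], [[0, 0, -2], [0, 0, 0]], [[0, 0, -2], [0, 0, 0]]]'

```text
time_s: 22.55
tool_pos: [0.5186, 0.1966, 0.0706]
tool_rot: [180.0, -0.0, 95.2]
force: [-1.8, 0.5, 1.6]
grip_width: 0.0007
```

Past the force peak; going on to the stop in 1 mm steps.

Emit:
apply_moves --targets '[[[0, 0, -1], [0, 0, 0]], [[0, 0, -2], [0, 0, 0]], [[0, 0, -2], [0, 0, 0]]]'

```text
time_s: 22.85
tool_pos: [0.5188, 0.196, 0.0686]
tool_rot: [180.0, 0.0, 95.2]
force: [0.1, 0.1, 1.2]
grip_width: 0.0004
```

Emit:
apply_moves --targets '[[[0, 0, -0.5], [0, 0, 0]], [[0, 0, -1], [0, 0, 0]], [[0, 0, -1], [0, 0, 0]]]'

```text
time_s: 23.15
tool_pos: [0.5185, 0.1959, 0.0677]
tool_rot: [-180.0, 0.0, 95.1]
force: [-0.0, -0.4, 1.0]
grip_width: 0.0001
```

Emit:
apply_moves --targets '[[[0, 0, -0.5], [0, 0, 0]], [[0, 0, -1], [0, 0, 0]], [[0, 0, -1], [0, 0, 0]]]'

```text
time_s: 23.45
tool_pos: [0.5185, 0.196, 0.0669]
tool_rot: [-180.0, 0.0, 95.2]
force: [0.5, -1.0, 1.0]
grip_width: 0.0005
```

Emit:
apply_moves --targets '[[[0, 0, -0.5], [0, 0, 0]], [[0, 0, -1], [0, 0, 0]], [[0, 0, -1], [0, 0, 0]]]'

```text
time_s: 23.75
tool_pos: [0.5185, 0.196, 0.0668]
tool_rot: [-180.0, 0.0, 95.2]
force: [-2.7, -1.5, 7.4]
grip_width: 0.0006
```

Emit:
apply_moves --targets '[[[0, 0, -0.5], [0, 0, 0]], [[0, 0, -1], [0, 0, 0]], [[0, 0, -1], [0, 0, 0]]]'

```text
time_s: 24.05
tool_pos: [0.5186, 0.196, 0.0667]
tool_rot: [-180.0, -0.0, 95.1]
force: [-5.1, -2.6, 13.5]
grip_width: 0.0006
```

At the hard stop (z 66.7 mm, predicted 66.5, 13.5 N). Releasing gently, then retreating upward.

Emit:
apply_moves --targets '[[[0, 0, 2], [0, 0, 0]], [[0, 0, 5], [0, 0, 0]], [[0, 0, 12], [0, 0, 0]], [[0, 0, 30], [0, 0, 0]], [[0, 0, 65], [0, 0, 0]], [[0, 0, 110], [0, 0, 0]], [[0, 20, 150], [0, 0, 0]], [[0, 50, 150], [0, 0, 0]]]'

```text
time_s: 24.85
tool_pos: [0.5227, 0.2461, 0.2223]
tool_rot: [179.4, -0.3, 94.9]
force: [1.9, 0.1, -1.2]
grip_width: 0.0004
```

Emit:
apply_moves --targets '[[[0, 50, 0], [0, 0, 0]], [[0, 90, 0], [0, 0, 0]], [[0, 90, 0], [0, 0, 0]], [[0, 90, 0], [0, 0, 0]], [[0, 90, 0], [0, 0, 0]]]'

```text
time_s: 25.35
tool_pos: [0.5191, 0.3347, 0.2149]
tool_rot: [180.0, 0.1, 95.1]
force: [0.3, -0.6, -0.5]
grip_width: 0.0006
```

```bash
python3 - <<'E'
from h import *
p=shot('top');q=shot('scene')
cv2.imwrite('pics/l.png',cv2.cvtColor(np.hstack([cv2.resize(p['image'][110:230,140:300],(400,300),interpolation=cv2.INTER_CUBIC),cv2.resize(q['image'][150:270,210:370],(400,300),interpolation=cv2.INTER_CUBIC)]),cv2.COLOR_RGB2BGR))
c,s=np.cos(np.radians(5.13)),np.sin(np.radians(5.13))
W=lambda fx,fy,z: np.array([531.7+c*fx-s*fy,34.9+s*fx+c*fy,z])
for n,pp in(('top',p),('scene',q)):
    hsv=cv2.cvtColor(pp['image'],cv2.COLOR_RGB2HSV); m=((hsv[...,0]<6)|(hsv[...,0]>174))&(hsv[...,1]>170)&(hsv[...,2]>90)
    m[:, :100]=0; k=np.argwhere(m); print(n,'red',len(k),k.mean(0)[::-1],[ (a,proj(pp,W(0,67.5+93*np.cos(a),60+93*np.sin(a))/1e3).round(1)) for a in (0,.05,.25)])
for t,z in (('lens_tube_center',.05),('jar_center',.055),('carton_center',.035)):
    r=env.regions_of(p,t)
    if r: c_=np.argwhere(r[0]['region']).mean(0)[::-1]; print(t,ray(p,c_,z).round(3),r[0]['conf'])
r=(258,155,312,215); c=crop(p['image'],r).astype(int)
print(fitbox(p,hullmask(c.min(2)>150),np.array(r[:2]),HB,[.044],np.array([540,-55,5.])))
o=env.get_obs();print(o['time_s'],o['tool_pos'],o['force'])
E
```

```text
top red 299 [160.68561873 183.38795987] [(0, array([[162.7, 183.3]])), (0.05, array([[162.2, 182.9]])), (0.25, array([[161.5, 181.3]]))]
scene red 120 [310.45  177.125] [(0, array([[309.9, 178.3]])), (0.05, array([[310. , 176.9]])), (0.25, array([[309.9, 171.5]]))]
lens_tube_center [ 0.615 -0.274  0.05 ] 0.52
jar_center [ 0.368 -0.108  0.055] 0.91
carton_center [0.371 0.289 0.035] 0.79
(array([539.1701591 , -54.39164919,   3.59213614]), np.float64(0.24784747847478472))
25.6 [0.51894514 0.33519354 0.21516469] [-0.02717582  0.44174762 -0.21947731]
```

View pics/l.png

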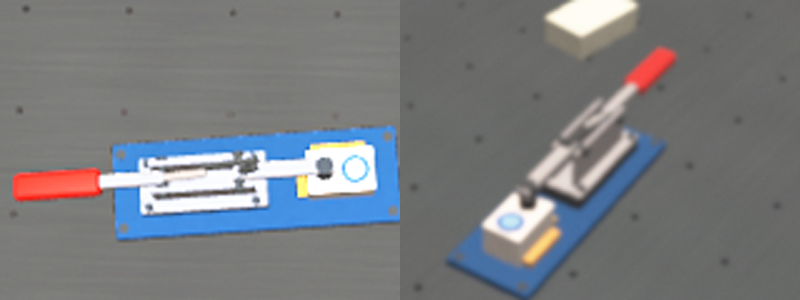

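The handle is down and level, the pad (325,167) is on the holder, and the holder is against both stops. The other objects are unmoved, so I'm handing in.

```bash
python3 -c "
from cell import env
print(env.sign_off())"
```

```text
the job is handed in; nothing more can be done
None
```

The sample holder is on the blue fixture against both brass stops, and the clamp is closed on it. I handed the job in at about 25.6 s of the 67 s allowed.

- **Seating:** I picked the bare aluminium block, not the green or purple ones, across its 40 mm width. I slid it to the side stop at about 6 N, then to the end stop at about 11 N, and eased off before letting go.
- **Clamping:** The handle's resistance peaked near 5 N and fell off past dead centre. It then met its hard stop at tool height 66.7 mm (66.5 predicted), where I pressed to 13.5 N before backing off.
- **Last checks:** With the gripper clear, the handle stayed level and the pad was on the holder. The holder's centre was within about 1 mm of the computed seat. The lens tube, jar and carton were within 2 mm of where they started.
- **Weak check:** The holder outline fit on the fixture was poor (about 25% mismatch, partly because the clamp hides it). Its angle read 7.2° before clamping and 3.6° after, against a fixture angle of 5.1°. I relied on the picture and the contact forces to judge that it is flush.

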